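# Set the length stop and throw its cam lever

## Robot

A 6-joint arm with a two-finger parallel gripper is mounted at the origin on the work surface. World frame = base frame: x ahead of the robot, y to its left, z up, the work surface at z = 0. Lengths are in mm, angles in rad, forces in N, time in s.
With the tool pointing down it reaches from about 300 to 775 mm from the base axis. Payload 14.6 kg.
Tool frame: the origin (TCP) lies on the centre line of the jaws, within the pads' length; the fingertips stand 11 mm ahead of it and the grasp point (between the pads) lies 8 mm behind it; x points along the fingers, y is the direction in which the jaws open and shut, and the axes are right-handed (so a half turn about x gives the same grasp; the last joint's range is limited). The gripper opens to 94 mm and grips with 3 to 60 N. Pads are 16 mm wide; open, the fingers measure 119 mm over their backs; the gripper's body (75 mm by 177 mm) begins 78 mm behind the grasp point.
Start: joints at [-1.349, 0.3, 1.521, -0, 1.321, -0.067], TCP at [156.634, -527.214, 216.446] pointing down, gripper open.
Joint ranges: [-3.03, 3.03], [-0.79, 2.21], [0.23, 2.52], [-1.04, 4.18], [0, 3.07], [-2.55, 2.55]. Speed limits (rad/s): [2.22, 2.22, 2.57, 3.14, 3.14, 3.14].

## Interface

Orientations are given as [roll, pitch, yaw] about the fixed x, y, z axes, in that order (R = Rz(yaw) Ry(pitch) Rx(roll)).
In Python, from cell import manip gives the robot as it stands.
- The arm moves only by the shell command python3 -m handwheel 'ROWS' [OPENING] [FORCE]. ROWS is JSON, a list of rows, each a list of 2 entries, a list of its own where there are three numbers: the shift along the tool's x, y, z in mm, then the turn about the tool's x in rad. In form: [[[x, y, z], spin], ...]. A call has exactly 10 rows; each row shifts and turns the commanded pose from where the row before left it, along the tool's axes as they then stand; what a row does not reach is not made up. A row lasts 1/8 s, in which the tool goes at most 62.5 mm and 10.7 degrees, less where a joint would pass 70% of its speed; a pose out of reach is approached as far as the arm can. A call with a gripper value outside its range is refused whole. OPENING is the closure in counts, from 0 (fully open) to 255 (shut), set as the call begins (- or left out, the last holds). The fingers move at their own pace and stop on an object; FORCE is the grip in N (left out, the last holds). Time passes only in rows, so rows that do not move let the fingers close, or fill a call up. It gives the time, the measured TCP pose, the force and the opening at its end, in the units of the state.
- manip.read_state(): the state, without advancing time (a new reading comes with each control period).
- manip.camera(name): name is "side" or "top"; returns a dict with "pixels" (480x640x3 uint8, red, green, blue), "z_map" (480x640 float32, mm along the optical axis (not along the pixel's ray), 0 where there is no reading), "mtx" (3x3 intrinsics, pixels), "xyz" and "orientation" of the camera in the world. Camera axes: x right, y up, looking along -z (the intrinsics and any distortion apply to the point x, -y, -z); pixel columns grow to the right and rows downward; lengths in mm; the calibration is good to about 2 mm. A picture is of the moment at which its call begins.
- manip.sign_off(): hands the job in, once; it reports no verdict.
Trained networks look in the newest picture that a camera, given by its name, has taken for a name from the list of things; names that differ only in an ending like _2 or _b are one class to them, and where a whole thing is asked for, a point or a joint stands for the part that bears it (a point fixed in the world has none). Each returns a list of dicts, best first, with "confidence" (0 to 1); they miss things now and then, are a little off and sometimes report something else, mostly with a low value. They report only what shows in the picture. A call takes as long as a camera call.
- manip.cut_out(target, camera): "region" (480x640 bool, what is visible of it) and "centre" ([column, row] in pixels, amid what is visible of it).
The state is a dict: "clock": time; "joints": joint angles; "qd": joint speeds; "effort": joint torques, N m; "eef_pos": TCP position; "eef_rot": TCP orientation; "wrist_force": force on the tool from outside, world axes, zero at the start; "moment": the same for the moment, N m; "finger_gap": finger opening in mm.
Only numpy, scipy, OpenCV 4.12 (cv2) and the standard library are available. Lean on these libraries where they do the work, as an engineer would, in place of code of your own. Each camera call takes 0.05 s, during which the arm holds its last target. There are 200 camera calls.

## Task

Set the length stop that has the red lever: draw its rod along by the black grip until the grip stands over the middle of the yellow band, then flip the red lever over to the other side, fully down to its stop, so that it clamps the rod there. Leave the lever of the blue stop open.

Things in the scene. Friction and masses are not known exactly. Their poses are not given: they have to be found in the camera images.
- red_stop: Fixed length stop with the red lever. Origin on the table, in mm: x along the rod, from grip to far end; y left; z up. Plate x -130..250, y +-35, 12 thick; 20 long yellow band, middle x = -80. Clamp block x 50..100, y +-22, 40 high; on it two lever cheeks x 56..62 and 88..94, y +-13, 63 high. Brass disc and wooden guide (52 high) at x > 90 are not handled. A like blue stop is about 0.34 m beside.
- red_rod (a joint): Its 12 mm rod, axis z = 32, y = 0; value in m: 0 = in, grows as drawn to the plate's -x, end stop 0.09. Starts 0..0.03; at 0.06 the grip stands over the middle of the yellow band. Black upright grip on it, 16 (x) by 22 (y) mm, z 17..73, middle at x = -20 mm minus the value, y = 0. Slides at about 2 N and stays put.
- red_lever (a joint): Red flat bar, 22 mm wide in x, 8-10 thick, on a pivot along x at x = 75, y = 0, z = 51 of the stop, reaching 85 from it. Rad: 0 leans 45 deg to -y (open), 0.785 upright, 2.1 closed at its stop, end at y = 82, z = 73. Starts 0..0.45, stays where left. Light to 0.9, then the cam bears on the rod, about 5 N near the end, dead centre 1.88. Closed it clamps the rod.
- blue_lever (a joint): Lever of the other, blue stop, rad, same meaning: starts open, 0 to 0.45, and is to stay open.

How it is judged (in metres and radians):
On the way, in this order (a step that is already met when the one before it is completed fails the run):
1. the grip stands over the yellow band while the red lever is still open (value of joint red_rod between 0.048 and 0.072 m and value of joint red_lever below 1.1 rad), for 0.2 s.
2. the red lever is thrown over centre, down to its stop (value of joint red_lever above 1.93 rad), for 0.2 s.
At the end, for the whole second after the job is handed in: The grip of the red-lever stop stands within 12 mm of the middle of the yellow band (red_rod 0.048 to 0.072), the red lever is over centre within 10 degrees of its closed stop (red_lever above 1.93), and the blue lever is still open (blue_lever below 0.9) (value of joint red_rod between 0.048 and 0.072 m and value of joint red_lever above 1.93 rad and value of joint blue_lever below 0.9 rad); the robot touches nothing.
It fails at once if the blue lever is flipped (value of joint blue_lever above 0.9 rad).
It also fails if it takes over 46 s, if anything falls off the work surface, if the arm or the gripper's body presses on something with over 40 N, if the wrist force passes 120 N, or if a joint passes its speed limit or range.

## Working session

There is one attempt and no reset: what is moved stays moved. The work goes in short steps, Python scripts to look and compute and a shell command to move; the robot and the scene stay as the last step left them, time stands still between calls to the robot, and variables do not carry over. Pictures are saved under pics/ and viewed, about 8 in all and at most 12, crops included, and the job is handed in when it is done.

```bash
ls; mkdir -p pics; cat > h.py <<'E'
import numpy as np, cv2
from cell import manip
from scipy.spatial.transform import Rotation as R
def cloud(c):
    K=np.array(c["mtx"]);z=c["z_map"];v,u=np.mgrid[:480,:640]
    p=np.stack([(u-K[0,2])/K[0,0]*z,-(v-K[1,2])/K[1,1]*z,-z],-1)
    o=np.array(c["orientation"]);M=o if o.shape==(3,3) else R.from_euler('xyz',o).as_matrix()
    P=p@M.T+np.array(c["xyz"]);P[z==0]=np.nan;return P
def save(c,n): cv2.imwrite(f"pics/{n}.png",c["pixels"][...,::-1])
E
python3 - <<'E'
from h import *
np.set_printoptions(precision=1,suppress=True)
s=manip.read_state();print(s)
ims=[]
for n in("top","side"):
    c=manip.camera(n);P=cloud(c);ims.append(c["pixels"]);print(n,c["xyz"],c["orientation"],{k:c[k] for k in c if k not in("pixels","z_map","xyz","orientation")})
    for t in("red_stop","red_rod","red_lever","blue_lever"):
        for d in manip.cut_out(t,n)[:3]:
            q=P[d["region"]];print(t,d["confidence"],d["centre"],d["region"].sum(),np.nanmedian(q,0),np.nanmin(q,0),np.nanmax(q,0))
    np.savez(f"{n}.npz",P=P,px=c["pixels"])
im=np.hstack(ims);cv2.imwrite("pics/a.png",cv2.resize(im,(800,300))[...,::-1]);cv2.imwrite("pics/top.png",ims[0][...,::-1]);cv2.imwrite("pics/side.png",ims[1][...,::-1])
E
```

```text
pics
{'clock': 0.0, 'joints': array([-1.3,  0.3,  1.5, -0. ,  1.3, -0.1]), 'qd': array([ 0., -0., -0., -0.,  0., -0.]), 'effort': array([ -0. , -53.2, -35.3,   0.1,   0. ,  -0. ]), 'eef_pos': array([ 156.6, -527. ,  215.9]), 'eef_rot': array([-1.6,  1.6,  1.8]), 'wrist_force': array([-0.1, -0.8, -0.3]), 'moment': array([-0. ,  0. ,  0.1]), 'finger_gap': 93.82687169961049}
top [571.   26.1 713.5] [ 0.1 -0.  -1.5] {'mtx': array([[448.6,   0. , 316.5],
       [  0. , 448.6, 247.3],
       [  0. ,   0. ,   1. ]])}
red_stop 0.8 [409.0, 256.3] 11222 [ 607.4 -137.6   13.8] [ 415.1 -184.9   -0.9] [ 794.5 -101.1  133. ]
red_rod 0.87 [410.1, 271.1] 1286 [ 586.9 -139.5   38.2] [ 504.6 -172.5    9.9] [ 740.8 -122.9   77.4]
red_lever 0.86 [427.1, 245.6] 802 [ 620.3 -154.9   92.6] [ 608.8 -217.5   -2.2] [ 646.2 -126.3  133. ]
blue_lever 0.63 [208.3, 231.6] 690 [631.2 152.3  85.2] [614.7 117.5   0.8] [650.4 191.9 116. ]
side [ 389.8 -478.8  613.5] [ 0.8  0.  -0.4] {'mtx': array([[530.8,   0. , 321.7],
       [  0. , 530.8, 240.1],
       [  0. ,   0. ,   1. ]])}
red_stop 0.61 [350.6, 347.8] 14851 [ 590.5 -153.5   11.7] [ 414.7 -184.3   -4.1] [826.2 -83.4 131.3]
red_rod 0.57 [344.3, 343.5] 1854 [ 575.4 -146.    36.3] [ 507.5 -157.8    8.8] [ 744.7 -109.2   74.7]
red_lever 0.91 [375.8, 314.2] 577 [ 615.8 -161.4   90.3] [ 606.3 -179.2   -2.1] [696.2 -85.4 131.3]
blue_lever 0.58 [287.9, 176.7] 197 [626.8 134.7  90.9] [613.8 114.   44.2] [644.6 186.1 113.6]
```

View pics/top.png

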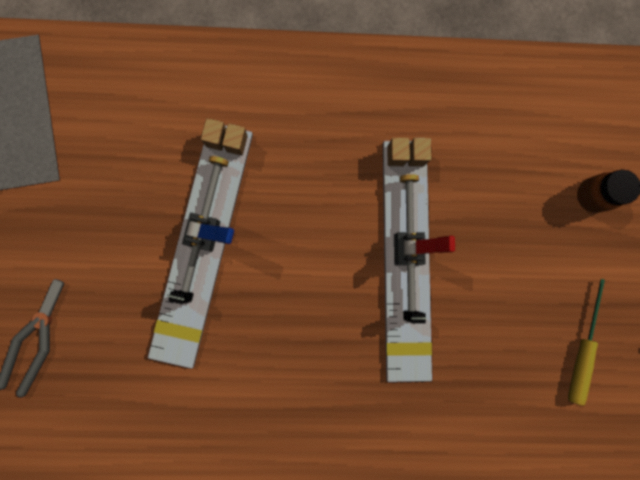

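View pics/side.png

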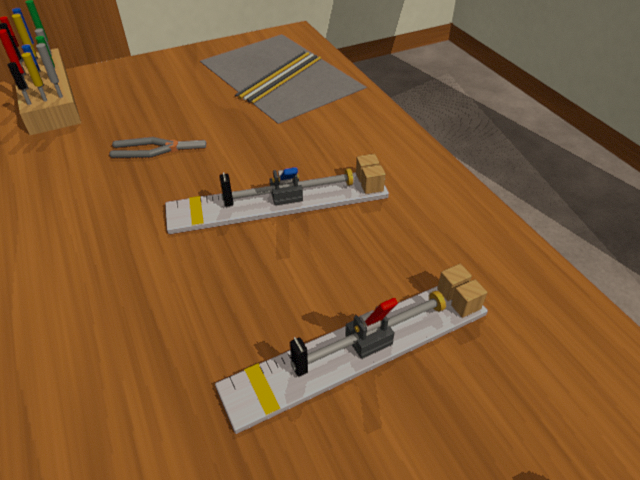

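The top view shows the red stop running along world x, with its grip at about (414,316), its band at (409,349) and its lever at (436,245). The blue stop is to its left. Next I'll fit the plate pose.

```bash
python3 - <<'E'
from h import *
np.set_printoptions(precision=3,suppress=True)
for n in("top","side"):
    d=np.load(n+".npz");P=d["P"];px=d["px"].astype(int)
    m=(P[...,2]>7)&(P[...,2]<17)&(abs(P[...,1]+142)<60)&(P[...,0]>380)&(P[...,0]<840)
    r=cv2.minAreaRect(P[m][:,:2].astype(np.float32));print(n,r)
    b=cv2.boxPoints(r);b=b[np.argsort(b[:,0])];a=b[:2].mean(0);e=b[2:].mean(0)
    u=(e-a)/np.linalg.norm(e-a);o=a+130*u;yaw=np.arctan2(u[1],u[0]);print("origin",o,"len",np.linalg.norm(e-a),"yaw",yaw)
    Q=(P[...,:2]-(a+e)/2+60*u); M=np.stack([u,[-u[1],u[0]]]);L=Q@M.T;z=P[...,2]
    near=(abs(L[...,1])<120)&(abs(L[...,0])<300)
    k=near&(px.max(-1)<70)&(z>55)&(z<80)&(L[...,0]<20); g=L[k];print("grip",k.sum(),np.percentile(g,[3,50,97],0),z[k].max())
    k=m&(px[...,0]>120)&(px[...,2]<60)&(px[...,1]>90);print("band",k.sum(),np.median(L[k],0))
    k=near&(px[...,0]>120)&(px[...,1]<50)&(z>60);print("lever",k.sum(),np.median(L[k],0),np.percentile(np.c_[L[k],z[k]],[2,98],0))
    c=np.median(np.c_[L[k],z[k]],0);print("lever ang",np.arctan2(c[2]-51,-c[1])-np.pi/4)
s=manip.read_state();print(R.from_euler('xyz',s["eef_rot"]).as_matrix(),s["eef_pos"])
E
```

```text
top ((604.8739013671875, -141.83010864257812), (379.95733642578125, 71.36995697021484), 1.689597249031067)
origin [ 544.921 -143.599] len 379.9573 yaw 0.029489012
grip 162 [[-32.673  -7.592]
 [-25.464   3.883]
 [-19.163  11.17 ]] 77.41635102995292
band 480 [-79.076   0.558]
lever 73 [ 75.926 -31.541] [[ 66.729 -35.071 128.133]
 [ 85.314 -28.351 132.797]]
lever ang 0.4085166051068967
side ((605.5873413085938, -143.56781005859375), (380.7981872558594, 71.99085998535156), 1.5709551572799683)
origin [ 545.211 -145.224] len 380.79816 yaw 0.02741834
grip 265 [[-35.963 -11.102]
 [-30.634  -5.121]
 [-21.277   8.487]] 73.82464079021815
band 755 [-79.787  -1.022]
lever 129 [ 74.349 -31.7  ] [[ 65.089 -35.418 125.039]
 [ 84.371 -27.458 130.794]]
lever ang 0.39648438301465627
[[-0.     0.285 -0.959]
 [ 0.    -0.959 -0.285]
 [-1.    -0.     0.   ]] [ 156.631 -527.188  216.41 ]
```

```bash
python3 -m handwheel '[[[0,0,0],0.13],[[0,0,0],0.131],[[0,-44,-44],0],[[0,-44,-44],0],[[0,-44,-44],0],[[0,-44,-44],0],[[0,-44,-44],0],[[0,-44,-44],0],[[0,-44,-44],0],[[0,-40,-40],0]]' 0 15
```

```text
clock: 1.75
eef_pos: [496.1, -167.8, 216.6]
eef_rot: [2.695, 1.57, -0.418]
wrist_force: [0.6, -0.6, 0.1]
finger_gap: 94.1
```

```bash
python3 -m handwheel '[[[0,-21,-21],0],[[0,0,0],0],[[20,0,0],0],[[20,0,0],0],[[20,0,0],0],[[20,0,0],0],[[0,0,0],0],[[0,0,0],0],[[0,0,0],0],[[0,0,0],0]]' 0 15
cat > look.py <<'E'
from h import *
import sys
np.set_printoptions(precision=3,suppress=True)
o=np.array([545,-144.5]);a=.028;M=np.array([[np.cos(a),np.sin(a)],[-np.sin(a),np.cos(a)]])
tag=sys.argv[1]
for n in("top","side"):
    c=manip.camera(n);save(c,n+tag);P=cloud(c);L=(P[...,:2]-o)@M.T;z=P[...,2];px=c["pixels"].astype(int)
    near=(abs(L[...,1])<100)&(L[...,0]>-130)&(L[...,0]<110)
    k=near&(px.max(-1)<70)&(z>55)&(z<80)&(L[...,0]<20)&(abs(L[...,1])<20)
    if k.sum(): print(n,"grip",k.sum(),np.percentile(L[k],[3,50,97],0))
    k=near&(px[...,0]>100)&(px[...,1]<50)&(px[...,2]<50)&(z>53)
    if k.sum(): 
        v=np.median(np.c_[L[k],z[k]],0);print(n,"lever",k.sum(),v,"ang",np.arctan2(v[2]-51,-v[1])-np.pi/4)
s=manip.read_state();T=R.from_euler('xyz',s["eef_rot"]).as_matrix()
print("tcp local",M@(s["eef_pos"][:2]-o),s["eef_pos"][2],"F",s["wrist_force"],"gap",s["finger_gap"],"t",s["clock"])
print("axes local (cols)",np.vstack([M@T[:2],T[2:]]))
E
python3 look.py 1
```

```text
clock: 3.0
eef_pos: [515.4, -148.2, 137.0]
eef_rot: [2.753, 1.57, -0.361]
wrist_force: [-0.2, 0.4, -0.6]
finger_gap: 93.9
top lever 92 [ 75.816 -29.577 130.721] ang 0.4301371400509011
side grip 250 [[-35.24  -11.808]
 [-30.143  -5.799]
 [-21.055   7.863]]
side lever 233 [ 72.866 -31.041 126.453] ang 0.3951111104235834
tcp local [-29.789  -2.796] 136.730281050929 F [-0.13  -0.404  0.822] gap 93.74430715875225 t 3.1
axes local (cols) [[ 0. -0. -1.]
 [-0. -1.  0.]
 [-1.  0. -0.]]
```

View pics/side1.png

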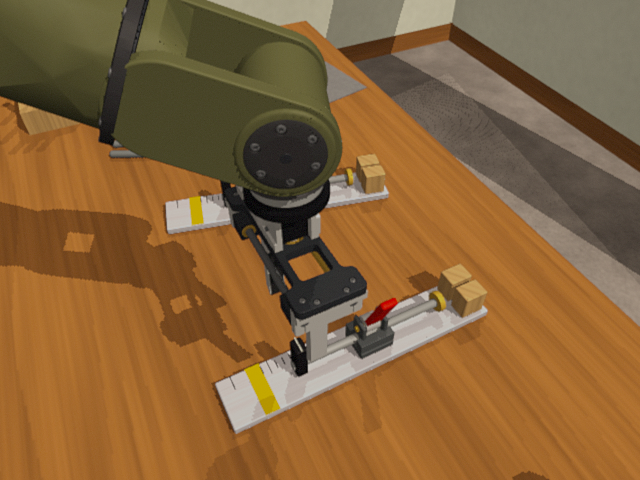

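The gripper is straddling the black grip at about (300,357). I'll centre it, lower and grasp.

```bash
python3 -m handwheel '[[[17,-2.5,-2.5],0],[[17,0,0],0],[[17,0,0],0],[[17,0,0],0],[[16,0,0],0],[[0,0,0],0],[[0,0,0],0],[[0,0,0],0],[[0,0,0],0],[[0,0,0],0]]' 0 15; python3 -m handwheel '[[[0,0,0],0],[[0,0,0],0],[[0,0,0],0],[[0,0,0],0],[[0,0,0],0],[[0,0,0],0],[[0,0,0],0],[[0,0,0],0],[[0,0,0],0],[[0,0,0],0]]' 255 15;python3 look.py 2
```

```text
clock: 4.35
eef_pos: [517.7, -145.6, 52.7]
eef_rot: [2.776, 1.57, -0.338]
wrist_force: [0.2, 1.2, 0.2]
finger_gap: 94.3
clock: 5.6
eef_pos: [517.6, -144.5, 52.4]
eef_rot: [-1.335, 1.569, 1.835]
wrist_force: [-1.0, 7.7, 2.0]
finger_gap: 22.0
top lever 92 [ 75.871 -29.594 130.852] ang 0.4304756868520947
side grip 6 [[-36.166   5.17 ]
 [-35.425  11.618]
 [-34.96   12.424]]
side lever 236 [ 72.896 -30.978 126.309] ang 0.3951492340758005
tcp local [-27.393   0.729] 52.42208746061378 F [-0.361  8.625  1.924] gap 22.00113008850263 t 5.7
axes local (cols) [[-0.    -0.    -1.   ]
 [ 0.002 -1.    -0.   ]
 [-1.    -0.002  0.   ]]
```

```bash
python3 -m handwheel '[[[0,-1,6],0],[[0,0,8],0],[[0,0,8],0],[[0,0,8],0],[[0,0,8],0],[[0,0,8],0],[[0,0,6.5],0],[[0,0,0],0],[[0,0,0],0],[[0,0,0],0]]' 255 15; python3 look.py 3
```

```text
clock: 6.95
eef_pos: [465.2, -146.0, 52.4]
eef_rot: [-0.007, 1.57, -3.121]
wrist_force: [-1.4, -0.3, 0.5]
finger_gap: 22.1
top lever 92 [ 75.821 -29.794 130.454] ang 0.4266405594927314
side lever 230 [ 73.101 -30.972 126.709] ang 0.39707428446918813
tcp local [-79.843   0.71 ] 52.398343661935655 F [-2.003 -1.518  0.99 ] gap 22.110770229572505 t 7.05
axes local (cols) [[-0. -0. -1.]
 [ 0. -1.  0.]
 [-1. -0.  0.]]
```

View pics/side3.png

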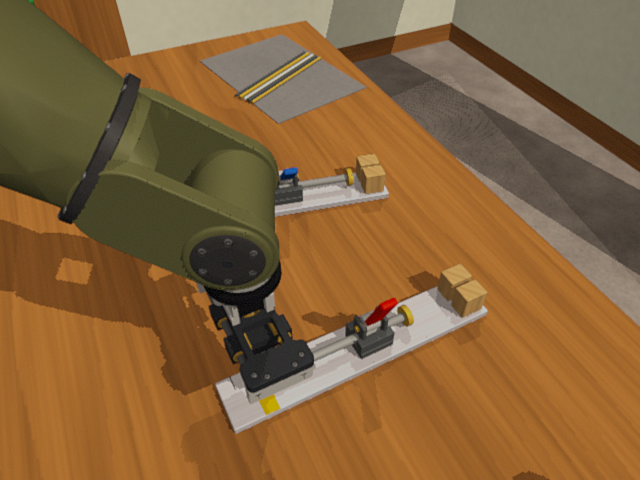

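The grip stands over the band (TCP local x = -79.8). Now I'll release and lift, then close the fingers to push the lever from its -y side.

```bash
python3 -m handwheel '[[[0,0,0],0],[[0,0,0],0],[[0,0,0],0],[[0,0,0],0],[[0,0,0],0],[[-15,0,0],0],[[-15,0,0],0],[[-15,0,0],0],[[-15,0,0],0],[[0,0,0],0]]' 0 15
python3 -m handwheel '[[[0,0,0],0],[[0,0,0],0],[[0,20,0],0],[[0,20,-26],0],[[0,20,-26],0],[[0,20,-26],0],[[0,0,-26],0],[[0,0,-26],0],[[0,0,-25],0],[[0,0,0],0]]' 255 15;python3 look.py 4
```

```text
clock: 8.3
eef_pos: [465.7, -146.2, 113.8]
eef_rot: [2.748, 1.568, -0.366]
wrist_force: [-0.5, -0.4, 0.2]
finger_gap: 94.2
clock: 9.55
eef_pos: [622.8, -222.6, 111.4]
eef_rot: [-0.353, 1.57, 2.816]
wrist_force: [0.1, 0.4, 0.2]
finger_gap: 0.5
top grip 172 [[-84.725  -7.326]
 [-76.453   3.587]
 [-71.511  11.931]]
side grip 258 [[-87.639 -11.96 ]
 [-82.03   -7.138]
 [-73.187   7.142]]
side lever 312 [ 66.583 -28.118 111.801] ang 0.3522365368847009
tcp local [ 74.488 -80.033] 111.72662462472074 F [ 0.144 -0.689  0.493] gap 0.7164597874805446 t 9.65
axes local (cols) [[-0.001 -0.001 -1.   ]
 [ 0.    -1.     0.001]
 [-1.    -0.     0.001]]
```

View pics/side4.png

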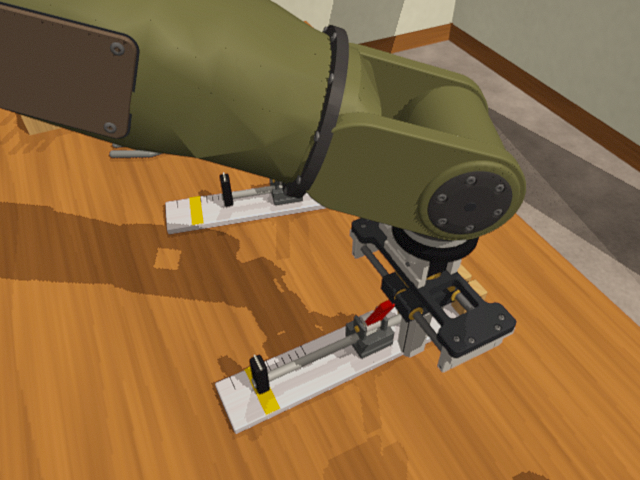

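```bash
python3 -m handwheel '[[[0,-12,0],0],[[0,-12,0],0],[[0,-10,0],0],[[0,-10,0],0],[[0,-10,0],0],[[0,-10,0],0],[[0,-8,0],0],[[0,-8,0],0],[[0,0,0],0],[[0,0,0],0]]' 255 15;python3 look.py 5
```

```text
clock: 10.9
eef_pos: [620.1, -141.7, 112.5]
eef_rot: [-1.713, 1.571, 1.456]
wrist_force: [0.4, -0.7, 0.8]
finger_gap: 0.5
top grip 77 [[-84.762   1.544]
 [-78.16    9.768]
 [-71.746  12.018]]
side grip 261 [[-87.677 -12.112]
 [-81.784  -7.332]
 [-72.843   7.323]]
side lever 346 [68.566  4.885 80.434] ang 0.949857194827425
tcp local [75.144  0.549] 112.45673278001325 F [ 0.81   0.179 -0.772] gap 0.6445144978896197 t 11.0
axes local (cols) [[ 0. -0. -1.]
 [ 0. -1.  0.]
 [-1. -0. -0.]]
```

View pics/side5.png

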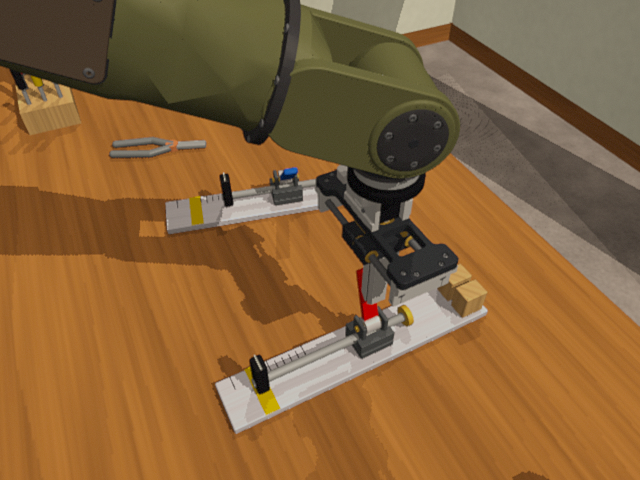

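```bash
python3 -m handwheel '[[[2.5,-9,0],0],[[3,-9.5,0],0],[[5,-9,0],0],[[6,-9,0],0],[[4,-4,0],0],[[4,-4,0],0],[[4,-4,0],0],[[3,0,0],0],[[0,0,0],0],[[0,0,0],0]]' 255 15;python3 look.py 6
```

```text
clock: 12.25
eef_pos: [618.9, -93.0, 81.1]
eef_rot: [3.108, 1.57, -0.006]
wrist_force: [0.5, -3.0, 2.0]
finger_gap: 0.5
side grip 261 [[-87.671 -11.92 ]
 [-81.908  -7.191]
 [-72.663   7.596]]
side lever 508 [72.156 29.948 62.456] ang 1.9908308241759851
tcp local [75.259 49.412] 81.05038401379286 F [ 0.897 -1.749  1.93 ] gap 0.26114667265610503 t 12.35
axes local (cols) [[ 0. -0. -1.]
 [ 0. -1.  0.]
 [-1. -0. -0.]]
```

View pics/side6.png

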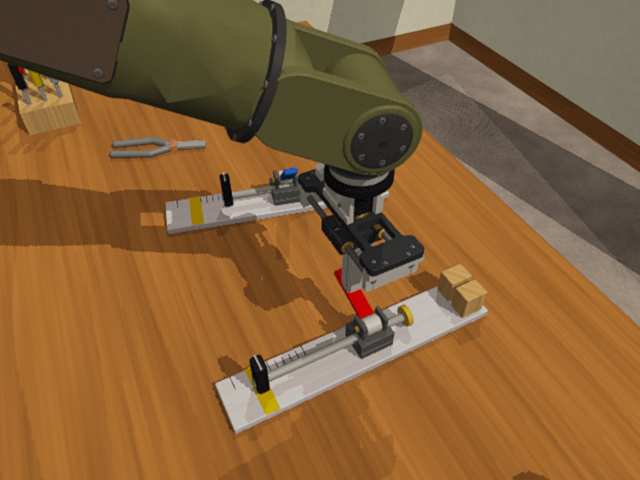

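The lever has gone over to about 2.0 rad and the contact force is light. I'll press down further to seat it on its stop.

```bash
python3 -m handwheel '[[[1,0,0],0],[[1,0,0],0],[[1,0,0],0],[[1,0,0],0],[[0.5,0,0],0],[[0,0,0],0],[[0,0,0],0],[[0,0,0],0],[[0,0,0],0],[[0,0,0],0]]' 255 15;python3 look.py 7
```

```text
clock: 13.6
eef_pos: [619.5, -93.0, 79.5]
eef_rot: [3.066, 1.568, -0.048]
wrist_force: [-9.2, 0.9, 28.6]
finger_gap: 0.6
side grip 263 [[-87.564 -11.872]
 [-81.81   -7.047]
 [-72.789   7.798]]
side lever 510 [72.085 30.648 62.207] ang 2.0056158915089846
tcp local [75.911 49.397] 79.56594040379184 F [-10.11    1.622  28.006] gap 0.24999259675285035 t 13.7
axes local (cols) [[ 0.003 -0.    -1.   ]
 [-0.    -1.     0.   ]
 [-1.     0.    -0.003]]
```

The force rose to 28 N with only 1.5 mm of travel, so the lever is on its stop. I'll lift off and look.

```bash
python3 -m handwheel '[[[-4,0,0],0],[[-20,0,0],0],[[-30,0,0],0],[[-30,0,0],0],[[-30,0,0],0],[[0,0,40],0],[[0,0,50],0],[[0,0,50],0],[[0,0,50],0],[[0,0,0],0]]' 255 15
python3 -m handwheel '[[[0,0,0],0],[[0,0,0],0],[[0,0,0],0],[[0,0,0],0],[[0,0,0],0],[[0,0,0],0],[[0,0,0],0],[[0,0,0],0],[[0,0,0],0],[[0,0,0],0]]';python3 look.py 8
python3 - <<'E'
from h import *
o=np.array([545,-144.5]);a=.028;M=np.array([[np.cos(a),np.sin(a)],[-np.sin(a),np.cos(a)]])
for n in("top","side"):
    c=manip.camera(n);P=cloud(c);z=P[...,2];px=c["pixels"].astype(int);L=(P[...,:2]-o)@M.T
    k=(px[...,0]>100)&(px[...,1]<50)&(px[...,2]<50)&(z>53)&(L[...,1]>20)&(L[...,1]<95)&(abs(L[...,0]-75)<20)
    if k.sum()>20:
        p=np.polyfit(L[k][:,1],z[k],1);print(n,k.sum(),"slope deg",np.degrees(np.arctan(p[0])),"tip y,z",L[k][:,1].max(),z[k].max())
E
```

```text
clock: 14.95
eef_pos: [426.9, -98.2, 191.4]
eef_rot: [-2.718, 1.57, 0.45]
wrist_force: [0.9, -0.5, -0.3]
finger_gap: 0.7
clock: 16.2
eef_pos: [428.8, -98.5, 190.5]
eef_rot: [-1.936, 1.571, 1.233]
wrist_force: [0.3, -0.3, 0.2]
finger_gap: 0.5
top grip 197 [[-85.996  -7.083]
 [-77.702   3.8  ]
 [-71.517  11.917]]
top lever 631 [75.373 48.346 70.441] ang 1.9738688965641273
side grip 270 [[-87.593 -11.771]
 [-81.641  -6.903]
 [-72.859   7.412]]
side lever 807 [74.523 43.659 67.458] ang 1.995711382869359
tcp local [-114.844   49.253] 190.46303924748474 F [-0.319  0.068 -0.072] gap 0.33126191049419057 t 16.3
axes local (cols) [[ 0. -0. -1.]
 [ 0. -1.  0.]
 [-1. -0. -0.]]
top 549 slope deg 17.730278852237706 tip y,z 80.63510901507628 82.71201476851695
side 676 slope deg 17.87362742806466 tip y,z 79.93076575248402 80.33304591839726
```

View pics/side8.png

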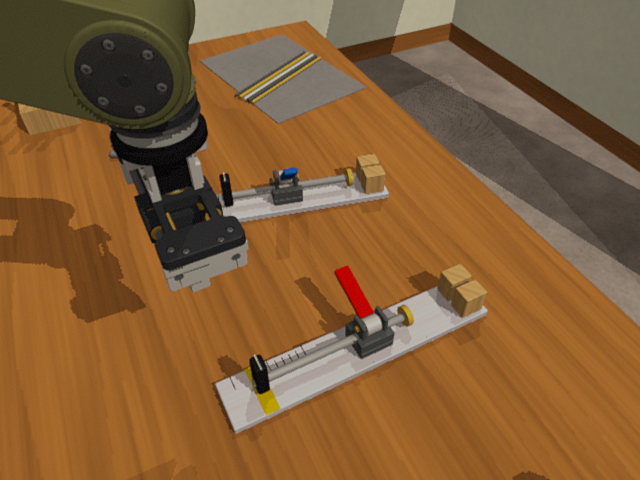

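```bash
python3 -c "
from cell import manip
print(manip.sign_off())"
```

```text
the job is handed in; nothing more can be done
None
```

I set the red stop and handed the job in at about 16 s of the 46 s allowed; the hand-in reports no verdict.

- **Rod:** I gripped the black grip and drew it about 52 mm. I then let go and pushed the red lever over with the closed fingers. After that, both cameras put the middle of the grip at about x = -79 to -80 mm, so red_rod is about 0.059 to 0.060.
- **Red lever:** I pressed it down until the wrist force rose to about 28 N, which I take to be its stop. After I lifted off, the bar sloped about 17.8° in both cameras, which is about 2.05 rad.
- **Disagreement:** The stop is given as 2.1 rad, about 15°. The lever heights from the cloud give a rougher 1.97 to 2.0 rad. All of these are above 1.93, and the fingertip height while pressing agreed with the full stop.
- **Blue lever:** I never went near it, and it looks unchanged and open in the last picture. I did not measure its angle again.
- **Robot:** It stands clear at z = 190 mm with the wrist force near zero.

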